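Index the pot carrier one place past its spring catch

ROBOT

A 6-joint arm with a two-finger parallel gripper is mounted at the origin on the work surface. World frame = base frame: x ahead of the robot, y to its left, z up, the work surface at z = 0. Lengths are in m, angles in rad, forces in N, time in s.
With the tool pointing down it reaches from about 0.3 to 0.775 m from the base axis. Payload 14.6 kg.
Tool frame: the origin (TCP) lies midway between the tips of the shut fingers; the grasp point (between the pads) lies 19 mm behind it (ctrl.grip_point_offset is the distance from the TCP to the grasp point, in m); z points along the fingers, y is the line along which they close (so a half turn about z gives the same grasp; the last joint's range is limited). The gripper opens to 85 mm and grips with 20 to 120 N. Pads are 22 mm wide; open, the fingers measure 114 mm over their backs; the gripper's body (76 mm by 85 mm) begins 54 mm behind the grasp point. The pads swing forward as they close: fully open they stand 13 mm farther back than shut.
Start: joints at [1.155, 0.3, 1.521, -0, 1.321, -0.067], TCP at [0.188, 0.517, 0.231] pointing down, gripper open.
Joint ranges: [-3.03, 3.03], [-0.79, 2.21], [0.23, 2.52], [-1.04, 4.18], [0, 3.07], [-2.55, 2.55]. Speed limits (rad/s): [2.22, 2.22, 2.57, 3.14, 3.14, 3.14].

INTERFACE

Orientations are given as a rotation vector (axis times angle).
In Python, from bench import ctrl gives the robot as it stands. The module is installed in compiled form; this text tells all that it offers.
- The arm moves only by the tool carry_out, never from a script. Its argument "plan" is a list that holds one entry, the list of rows, each a list of 5 numbers: the shift along the tool's x, y, z each as a share of 80 cm, from -1 to 1, then the turn about the tool's z as a share of 180 degrees, from -1 to 1, then the closure, from 0 (fully open) to 1 (shut). In form: [[[tx, ty, tz, turn, gripper], ...]]. A call has 1 to 5 rows; each row is the pose to reach, as a shift and turn from the pose commanded when the call began, along the tool's axes at that moment, turning the shorter way round; what a row does not reach only later rows make up. A row lasts 1/8 s, in which the tool goes at most 62.5 mm and 10.7 degrees, less where a joint would pass 70% of its speed; a pose out of reach is approached as far as the arm can. A call with a number of a shift or a turn outside -1 to 1 is refused whole. A call with a gripper value outside its range is refused whole. The fingers move at their own pace and stop on an object; "grip_force" is the grip in N (left out, the last holds). Time passes only in rows, so rows that repeat a pose let the fingers close. It gives the time, the measured TCP pose, the force, the opening and the grip force at its end, in the units of the state.
- ctrl.state(): the state, without advancing time (a new reading comes with each control period).
- ctrl.camera(name): name is "scene" or "top" or "wrist"; returns a dict with "pixels" (384x512x3 uint8, red, green, blue), "range_z" (384x512 float32, m along the optical axis (not along the pixel's ray), 0 where there is no reading), "camera_matrix" (3x3 intrinsics, pixels), "view" (4x4, takes a point from world to camera coordinates). Camera axes: x right, y down, z forward; pixel columns grow to the right and rows downward; lengths in m; the calibration is good to about 2 mm. A picture is of the moment at which its call begins.
- ctrl.hand_in(): hands the job in; it is judged then, once.
The state is a dict: "time": time; "joint_pos": joint angles; "qvel": joint speeds; "effort": joint torques, N m; "ee_pos": TCP position; "orientation": TCP orientation; "force": force on the tool from outside, world axes, zero at the start; "ft_torque": the same for the moment, N m; "gripper_width": finger opening in m; "finger_force": force on a finger pad.
Only numpy, scipy, OpenCV 4.12 (cv2) and the standard library are available. Lean on these libraries where they do the work, as an engineer would, in place of code of your own. Each camera call takes 0.05 s, during which the arm holds its last target. There are 200 camera calls.

TASK

Advance the green pot carrier one place along its track towards the pump mister: press the steel spring catch down out of the carrier's notch with a fingertip, and while it is held down push the carrier along, until the catch has sprung back up in the carrier's next notch. Leave the three pots upright in the carrier, lift nothing, leave the mister, the jar and the rake where they are, and finish with the hand clear.

Things in the scene. Friction and masses are not known exactly. Their poses are not given: they have to be found in the camera images.
- track: Fixed straight wooden track, 400 mm long (its y), 120 mm wide (its x), 12 mm thick; aluminium lip rails (top at 24 mm) along both long edges keep the carrier captive. Origin: middle of its underside, on the bench. The carrier slides along the track's y; +x is the side away from the robot; it is turned by up to 20 degrees. Its only moving part is the spring catch at its far side.
- catch_top (a point): Centre of the top face of the spring catch: a steel block, 38 mm along the track's y and 34 mm along its x, 62 mm above the bench when up, rising from an aluminium housing (46 x 52 mm, top at 34 mm) beyond the far rail, at x = 85, y = 0 mm in the track's frame. Moves with the catch.
- catch (a joint): Spring catch: 0 = fully up, standing through a notch of the carrier's flange and blocking it; grows in metres as pressed straight down, to 0.020 (top at 42 mm). 3 N starts it, 6 N holds it fully down; it springs up by itself. Beyond 0.015 it is below the flange and the carrier can slide over it.
- carrier: Green plastic pot carrier, 240 mm long (along y), 0.4 to 0.6 kg plus pots; slides with a few newtons. Origin: centre of its underside, 12 mm above the bench; axes as the track's. A tray 80 mm wide with three cells 75 mm apart, walls up to 56 mm above the bench. On its far (+x) side a flat flange (48 to 56 mm above the bench) reaches out to x = 105 mm, with three notches.
- notch_mid (a point): Centre of the middle notch in the flange (52 mm above the bench; x = 85, y = 0 mm on the carrier). Notches are 48 mm wide along y, go right through, are open to +x and reach in to x = 62 mm. The catch starts in this one, with about 5 mm play each side. A finger in it that presses the catch and moves along pushes its wall; the following tooth then rides over the catch and keeps it down.
- notch_left (a point): Centre of the notch at y = +75 mm on the carrier, like the middle one. A solid tooth 27 mm wide lies between it and the middle notch, a 21 mm one beyond it. When a notch comes over the catch, the catch pops up in it and stops the carrier.
- notch_right (a point): Centre of the notch at y = -75 mm on the carrier, otherwise as notch_left.
- mister: Pump mister: grey plastic bottle 68 mm in diameter, 147 mm tall, with a black pump head (round press button, short nozzle). Origin: centre of its underside. Stands upright on the bench just off one end of the track, about 270 mm from the track's middle; the end it stands at is the direction to advance.
- jar: Glass jar with a steel cap and paper label, 68 mm in diameter, 95 mm tall, at the opposite end of the track. Origin: centre of its underside. Leave alone.
- rake: Steel hand rake with wooden handle lying on the bench beyond the catch, about 260 mm long along its own y, 70 mm wide, 22 mm high. Origin: its middle, on the bench. Leave alone.
- pot0: One of three small terracotta pots, 62 mm rim diameter, 60 mm tall, 0.12 kg, standing loose in the carrier's cells (base 18 mm, rim 78 mm above the bench). Origin: centre of its underside.
- pot1: One of three small terracotta pots, 62 mm rim diameter, 60 mm tall, 0.12 kg, standing loose in the carrier's cells (base 18 mm, rim 78 mm above the bench). Origin: centre of its underside.
- pot2: One of three small terracotta pots, 62 mm rim diameter, 60 mm tall, 0.12 kg, standing loose in the carrier's cells (base 18 mm, rim 78 mm above the bench). Origin: centre of its underside.
Mind the look-alikes: they are no part of the job. Leave any turquoise look-alike of the pot1 alone.

How it is judged:
By the outcome, as a careful person would: the job done as asked, in the order asked, and still so for the second after the job is handed in, with the robot touching nothing.
It also fails if it takes over 42 s, if anything falls off the work surface, if the arm or the gripper's body presses on something with over 40 N, if the wrist force passes 120 N, or if a joint passes its speed limit or range.

## Working session

There is one attempt and no reset: what is moved stays moved. The work goes in short steps, Python scripts to look and compute and a tool call to move; the robot and the scene stay as the last step left them, time stands still between calls to the robot, and variables do not carry over. Pictures are saved under pics/ and viewed, at most 10 in all, crops included, and the job is handed in when it is done.

Besides the shell and the picture viewer there is one more tool, called after "Emit:" as a command line: name --argument value ..., lists and objects as JSON in quotes. carry_out: Moves the arm, as the interface text tells. Shift numbers are shares of 80 cm and turn numbers shares of 180 degrees, none past 1 either way. Its arguments: {"type":"object","properties":{"plan":{"type":"array","items":{"type":"array","items":{"type":"array","items":{"type":"number"}}}},"grip_force":{"type":"number"}},"required":["plan"]}

```bash
mkdir -p pics
cat > h.py <<'E'
import numpy as np, cv2
from bench import ctrl
def snap(n,f):
    c=ctrl.camera(n); cv2.imwrite(f'pics/{f}.png',c['pixels'][:,:,::-1]); np.savez(f'pics/{f}.npz',**c); return c
def world(c,u,v):
    z=np.asarray(c['range_z'])[v,u]; p=np.linalg.inv(c['camera_matrix'])@[u,v,1]*z
    return (np.linalg.inv(c['view'])@[*p,1])[:3]
E
python3 - <<'E'
from h import *
a=snap('top','t1');b=snap('scene','s1')
cv2.imwrite('pics/both.png',cv2.resize(np.vstack([a['pixels'],b['pixels']])[:,:,::-1],None,fx=.78,fy=.78))
print(ctrl.state())
E
```

```text
{'time': 0.1, 'joint_pos': array([ 1.15540596e+00,  3.00416650e-01,  1.52151038e+00, -1.75690006e-05,
        1.32071641e+00, -6.66052296e-02]), 'qvel': array([-9.26158341e-05, -3.72854300e-03, -2.92239211e-03, -1.66976777e-04,
        1.70932006e-03, -2.01553500e-04]), 'effort': array([ 3.28233451e-03, -5.44374061e+01, -3.62369013e+01, -6.62331331e-05,
        3.01877277e-03, -8.38407982e-05]), 'ee_pos': array([0.18789037, 0.51668758, 0.2307811 ]), 'orientation': array([-5.45050127e-01, -3.09371141e+00,  1.60912583e-03]), 'force': array([ 0.36698299, -0.47125496, -0.20085845]), 'ft_torque': array([-0.00129489,  0.00731308,  0.08587536]), 'finger_force': 0.0, 'gripper_width': 0.08533927914155517}
```

View pics/t1.png

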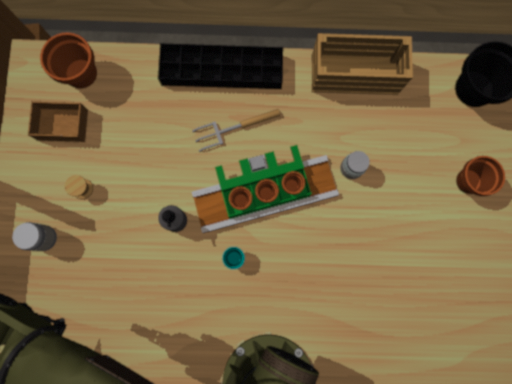

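View pics/s1.png

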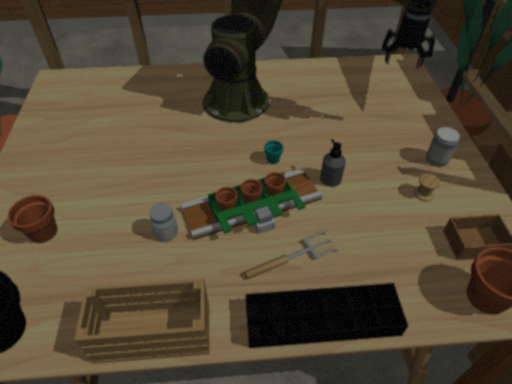

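Top view: the mister is at (172,218), off the left (+y) end of the track, and the jar is at (355,165). The catch is at (258,162), the green carrier around (265,187), and the turquoise look-alike pot at (233,258). Next I'll enlarge and measure.

Run:
```python
from h import *
c=dict(np.load('pics/t1.npz'));im=c['pixels'][:,:,::-1]
cv2.imwrite('pics/crop1.png',cv2.resize(im[130:240,150:380],None,fx=3.4,fy=3.4,interpolation=cv2.INTER_CUBIC))
for n,u,v in [('catch',258,162),('mister',172,216),('jar',355,160),('pL',240,199),('pM',267,190),('pR',293,182)]: print(n,world(c,u,v).round(3))
# world map
H,W=c['range_z'].shape
V,U=np.mgrid[:H,:W]; z=c['range_z']
P=np.stack([U,V,np.ones_like(U)],-1)@np.linalg.inv(c['camera_matrix']).T*z[...,None]
T=np.linalg.inv(c['view']);P=P@T[:3,:3].T+T[:3,3]
px=c['pixels'].astype(int)
g=(px[...,1]>px[...,0]+40)&(px[...,1]>px[...,2]+40)
q=P[g][:,:2].astype(np.float32); print(g.sum(),cv2.minAreaRect(q*1000), np.median(P[g][:,2]))
s=(abs(P[...,2]-.062)<.006)&(U>245)&(U<272)&(V>150)&(V<175)&~g
print(s.sum(),P[s].mean(0),cv2.minAreaRect((P[s][:,:2]*1000).astype(np.float32)))
```

```text
catch [0.592 0.043 0.06 ]
mister [0.428 0.263 0.12 ]
jar [ 0.597 -0.22   0.095]
pL [0.491 0.091 0.028]
pM [0.519 0.015 0.023]
pR [ 0.545 -0.059  0.019]
1844 ((475.63531494140625, 7.19122314453125), (282.48052978515625, 237.00674438476562), 17.543943405151367) 0.0551449246995489
166 [0.59022762 0.04634837 0.06243947] ((594.4363403320312, 35.957763671875), (34.95811462402344, 62.01289367675781), 20.673370361328125)
```

View pics/crop1.png

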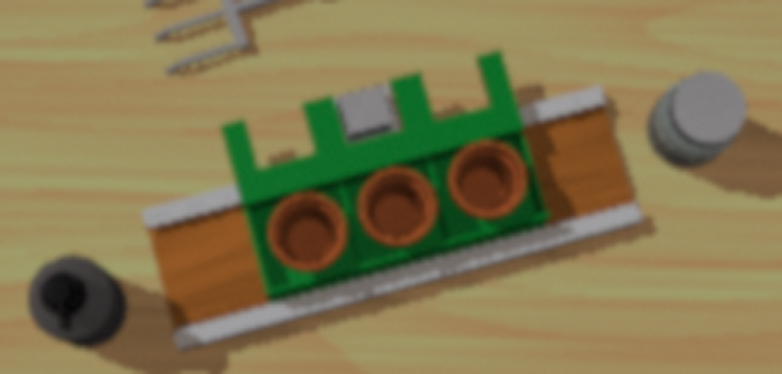

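The crop shows the catch at crop (366,112), standing in the middle notch. The carrier has to move left, towards the mister at (75,300). Next I'll fit the angle and origin from the green plastic.

```bash
cat >> h.py <<'E'
from scipy.spatial.transform import Rotation as R
def cloud(c):
    H,W=c['range_z'].shape; V,U=np.mgrid[:H,:W]
    P=np.stack([U,V,np.ones_like(U)],-1)@np.linalg.inv(c['camera_matrix']).T*c['range_z'][...,None]
    T=np.linalg.inv(c['view']);return P@T[:3,:3].T+T[:3,3]
def green(c):
    p=c['pixels'].astype(int); return (p[...,1]>p[...,0]+40)&(p[...,1]>p[...,2]+40)
def go(target,yaw):
    "shift in tool axes as shares, turn share; yaw = wanted world angle of tool y"
    s=ctrl.state(); r=R.from_rotvec(s['orientation']); d=r.inv().apply(np.array(target)-s['ee_pos'])/.8
    ty=r.apply([0,1,0]); t=np.degrees(yaw-np.arctan2(ty[1],ty[0])); t=(t+90)%180-90
    print('shift',d.round(4),'turn',round(-t/180,4),'y dir',ty.round(3),'pos',s['ee_pos'].round(4),s['time'])
E
python3 - <<'E'
from h import *
c=dict(np.load('pics/t1.npz'));P=cloud(c);g=green(c)
g[:, :190]=0;g[:,340:]=0;g[:140]=0;g[235:]=0
m=g&(P[...,2]>.048)&(P[...,2]<.062)
q=(P[m][:,:2]*1000).astype(np.float32);r=cv2.minAreaRect(q);print(m.sum(),r)
# whole-rail silver: far rail z~.024
px=c['pixels'].astype(int);gr=(px.min(-1)>110)&(px.max(-1)-px.min(-1)<25)&(P[...,2]>.015)&(P[...,2]<.032)
gr[:, :185]=0;gr[:,345:]=0;gr[:145]=0;gr[240:]=0
q=(P[gr][:,:2]*1000).astype(np.float32);print(gr.sum(),cv2.minAreaRect(q))
a=np.radians(17.5)
for th in (15,17,19):
  a=np.radians(th);X=np.array([.592,.043]);print(th)
go([.592,.043,.15],np.radians(90+17))
E
```

```text
1323 ((541.0390014648438, 27.933029174804688), (144.736328125, 237.00599670410156), 17.127458572387695)
752 ((566.6626586914062, 38.03327941894531), (238.02743530273438, 398.89129638671875), 17.121963500976562)
15
17
19
shift [-0.6771 -0.3837  0.1013] turn -0.2055 y dir [ 0.342  0.94  -0.001] pos [0.1879 0.5167 0.2308] 0.1
```

Emit:
carry_out --plan '[[[-0.677,-0.384,0.0,-0.2055,1],[-0.677,-0.384,0.0,-0.2055,1],[-0.677,-0.384,0.0,-0.2055,1],[-0.677,-0.384,0.0,-0.2055,1],[-0.677,-0.384,0.0,-0.2055,1]]]'

```text
time: 0.72
ee_pos: [0.3807, 0.2912, 0.2313]
orientation: [0.468, -3.106, 0.0]
force: [0.6, 1.1, 0.5]
gripper_width: 0.0002
finger_force: 0.0
```

```bash
python3 -c "
from h import *
go([.592,.043,.22],np.radians(107.1))"
```

```text
shift [-0.1609 -0.3743  0.0141] turn 0.0002 y dir [-0.295  0.956 -0.   ] pos [0.3807 0.2912 0.2313] 0.725
```

Emit:
carry_out --plan '[[[-0.161,-0.374,0.014,0,1],[-0.161,-0.374,0.014,0,1],[-0.161,-0.374,0.014,0,1],[-0.161,-0.374,0.014,0,1],[-0.161,-0.374,0.014,0,1]]]'

```text
time: 1.35
ee_pos: [0.5828, 0.0529, 0.2203]
orientation: [0.464, -3.107, -0.0]
force: [0.1, 0.4, 0.1]
gripper_width: -0.0002
finger_force: 0.0
```

Emit:
carry_out --plan '[[[0,0,0,0,1],[0,0,0,0,1]]]'

```text
time: 1.6
ee_pos: [0.5815, 0.0549, 0.2201]
orientation: [0.464, -3.106, -0.0]
force: [-0.2, 0.4, -0.3]
gripper_width: -0.0
finger_force: 0.0
```

Run:
```python
from h import *
go([.592,.043,.14],np.radians(107.1))
c=snap('wrist','w1')
```

```text
shift [-0.0083 -0.018   0.1002] turn -0.0006 y dir [-0.292  0.956  0.   ] pos [0.5815 0.0549 0.2201] 1.6
```

View pics/w1.png

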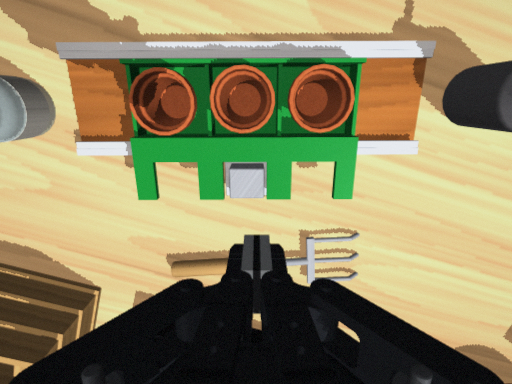

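The wrist view shows the catch at (246,180) in the middle notch (x 224–266), with the mister to the right and the jar to the left. I'll measure the catch from here.

Run:
```python
from h import *
c=dict(np.load('pics/w1.npz'))
for u,v in [(246,180),(232,180),(262,180),(246,165),(246,194)]: print(world(c,u,v).round(4))
P=cloud(c);m=green(c)&(abs(P[...,2]-.055)<.005)
print(cv2.minAreaRect((P[m][:,:2]*1000).astype(np.float32)))
U=P[170:192,215:280]; k=(abs(U[...,2]-.062)<.003);print(k.sum(),U[k].mean(0))
go([.592,.043,.075],np.radians(107.1))
```

```text
[0.5876 0.0437 0.0637]
[0.5924 0.0293 0.0622]
[0.5828 0.0603 0.0629]
[0.5748 0.0395 0.0498]
[0.6028 0.0482 0.0638]
((541.671630859375, 27.600051879882812), (145.25448608398438, 240.707275390625), 17.181663513183594)
760 [0.58823199 0.04396905 0.06314101]
shift [-0.0082 -0.0187  0.1819] turn -0.0003 y dir [-0.293  0.956  0.   ] pos [0.5814 0.0554 0.2205] 1.65
```

Emit:
carry_out --plan '[[[-0.008,-0.0185,0.07,0,1],[-0.008,-0.0185,0.14,0,1],[-0.008,-0.0185,0.182,0,1],[-0.008,-0.0185,0.182,0,1],[-0.008,-0.0185,0.182,0,1]]]'

```text
time: 2.28
ee_pos: [0.593, 0.0431, 0.0771]
orientation: [-0.466, 3.104, -0.001]
force: [-0.4, -0.5, -0.1]
gripper_width: -0.0002
finger_force: 0.0
```

Run:
```python
from h import *
go([.592,.043,.041],np.radians(107.1))
c=snap('wrist','w2')
```

```text
shift [0.0013 0.0003 0.0451] turn -0.0002 y dir [-0.293  0.956 -0.001] pos [0.593  0.0431 0.0771] 2.275
```

View pics/w2.png

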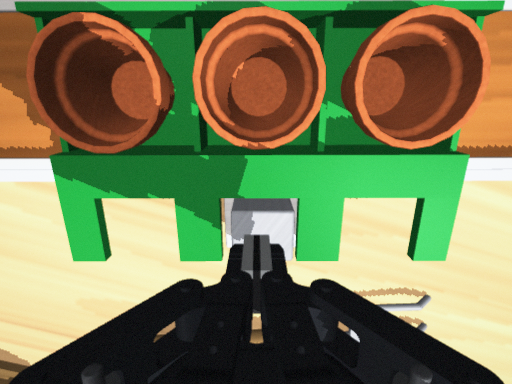

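The shut fingers (245–268) stand over the catch (231–295), inside the middle notch. I'll press now.

Emit:
carry_out --plan '[[[0,0,0.015,0,1],[0,0,0.025,0,1],[0,0,0.033,0,1],[0,0,0.04,0,1],[0,0,0.04,0,1]]]'

```text
time: 2.95
ee_pos: [0.5925, 0.0424, 0.0429]
orientation: [-0.464, 3.107, 0.0]
force: [1.2, 1.1, 5.4]
gripper_width: 0.0001
finger_force: 2.6
```

Emit:
carry_out --plan '[[[0,0.006,0.0005,0,1],[0,0.014,0.0005,0,1],[0,0.022,0.0005,0,1],[0,0.03,0.0005,0,1],[0,0.038,0.0005,0,1]]]'

```text
time: 3.58
ee_pos: [0.5835, 0.0702, 0.0429]
orientation: [0.464, -3.107, 0.003]
force: [-0.2, -10.2, 5.9]
gripper_width: -0.0
finger_force: 5.9
```

```bash
cat > m.py <<'E'
from h import *
import sys
c=snap('top',sys.argv[1]);P=cloud(c);g=green(c)
g[:, :190]=0;g[:,340:]=0;g[:140]=0;g[235:]=0
m=g&(P[...,2]>.048)&(P[...,2]<.062)
q=P[m][:,:2]@np.array([-.2944,.9558])*1000
print('y extent',np.percentile(q,[1,99]).round(1))
c=dict(np.load('pics/t1.npz'));P=cloud(c);g=green(c)
g[:, :190]=0;g[:,340:]=0;g[:140]=0;g[235:]=0
m=g&(P[...,2]>.048)&(P[...,2]<.062)
q=P[m][:,:2]@np.array([-.2944,.9558])*1000
print('start',np.percentile(q,[1,99]).round(1))
s=ctrl.state();print(s['ee_pos'],s['force'],s['time'])
E
python3 m.py t2
```

```text
y extent [-234.4    1.5]
start [-249.5  -15.6]
[0.58315759 0.07106672 0.04273357] [ 1.84344344 -4.17127474  0.42985518] 3.625
```

Emit:
carry_out --plan '[[[0,0.01,0,0,1],[0,0.02,0,0,1],[0,0.03,0,0,1],[0,0.04,0,0,1],[0,0.05,0,0,1]]]'

```text
time: 4.25
ee_pos: [0.5715, 0.1089, 0.0423]
orientation: [0.464, -3.106, 0.002]
force: [2.8, -6.6, 0.1]
gripper_width: 0.0002
finger_force: 3.6
```

```bash
python3 m.py t3
```

```text
y extent [-194.1   42.1]
start [-249.5  -15.6]
[0.57121603 0.1098684  0.04227916] [ 1.0498015  -1.51864672  0.93130254] 4.3
```

Emit:
carry_out --plan '[[[0,0.006,0,0,1],[0,0.012,0,0,1],[0,0.017,0,0,1],[0,0.021,0,0,1],[0,0.021,0,0,1]]]'

```text
time: 4.92
ee_pos: [0.5666, 0.1252, 0.0423]
orientation: [0.464, -3.106, 0.001]
force: [0.3, -4.1, -0.2]
gripper_width: 0.0002
finger_force: 2.0
```

```bash
python3 m.py t4; python3 -c "
from h import *
a=np.load('pics/t4.npz')['pixels'][:,:,::-1]
cv2.imwrite('pics/c4.png',cv2.resize(a[130:240,150:380],None,fx=3.4,fy=3.4,interpolation=cv2.INTER_CUBIC))"
```

```text
y extent [-176.7   59.8]
start [-249.5  -15.6]
[0.56652092 0.12521895 0.04229141] [ 0.77675264 -5.27443712  0.08476122] 4.975
```

View pics/c4.png

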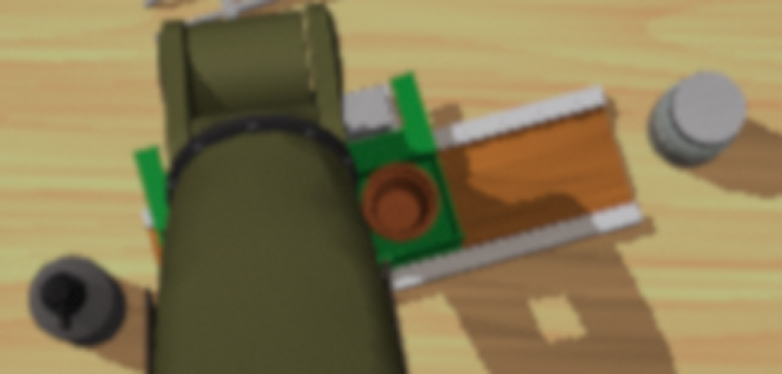

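The catch shows in the right notch at crop (370,108). I'll check its height.

```bash
python3 -c "
from h import *
for f in ('t1','t3','t4'):
  c=dict(np.load(f'pics/{f}.npz'));print(f,[world(c,u,v).round(4) for u,v in [(259,162),(261,160),(257,160),(260,163)]])"
```

```text
t1 [array([0.591 , 0.0404, 0.0631]), array([0.5978, 0.035 , 0.0588]), array([0.5974, 0.0461, 0.059 ]), array([0.5888, 0.0375, 0.0607])]
t3 [array([0.5947, 0.0402, 0.0463]), array([0.5996, 0.0348, 0.051 ]), array([0.5451, 0.0476, 0.2898]), array([0.5913, 0.0374, 0.0491])]
t4 [array([0.5918, 0.0404, 0.0595]), array([0.5962, 0.0351, 0.0659]), array([0.597 , 0.0461, 0.061 ]), array([0.589 , 0.0375, 0.0597])]
```

The catch is up (about 61 mm, against about 48 mm before). Next I back off from the wall, then lift.

Emit:
carry_out --plan '[[[0,-0.005,0,0,1],[0,-0.01,0,0,1],[0,-0.01,-0.02,0,1],[0,-0.01,-0.07,0,1],[0,-0.01,-0.13,0,1]]]'

```text
time: 5.6
ee_pos: [0.5688, 0.1182, 0.1484]
orientation: [0.464, -3.106, -0.0]
force: [0.3, 0.7, -0.4]
gripper_width: 0.0001
finger_force: 0.0
```

Emit:
carry_out --plan '[[[0,0,-0.07,0,1],[0,0,-0.12,0,1],[0,0,-0.12,0,1],[0,0,-0.12,0,1]]]'

```text
time: 6.1
ee_pos: [0.5688, 0.1181, 0.2425]
orientation: [0.465, -3.107, -0.0]
force: [0.1, 0.0, 0.3]
gripper_width: -0.0
finger_force: 0.0
```

```bash
python3 m.py t5; python3 -c "
from h import *
snap('wrist','w5')"
```

```text
y extent [-177.2   59.4]
start [-249.5  -15.6]
[0.56870132 0.11810613 0.241848  ] [-1.1313084  -0.40770195  0.14218801] 6.15
```

View pics/w5.png

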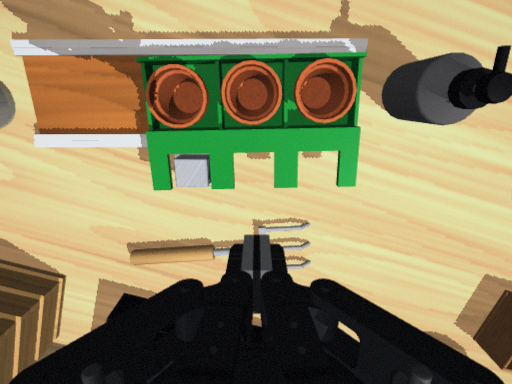

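The catch at (192,170) is up in the next notch. The pots are upright, the mister and rake haven't moved, and the hand is clear.

```bash
python3 -c "
from bench import ctrl
print(ctrl.hand_in())"
```

```text
the job is handed in; nothing more can be done
None
```

The carrier is one place (about 74 mm) closer to the mister, the catch is back up in its next notch, the three pots are upright, the hand is clear, and the job was handed in at about 6.2 s.

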